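Free the guarded key of a clockwork timer and wind it up

ROBOT

A 6-joint arm with a two-finger parallel gripper is mounted at the origin on a cart in front of the work surface, level with it; the furniture and walls round the work are solid. World frame = base frame: x ahead of the robot, y to its left, z up, the work surface at z = 0. Lengths are in m, angles in rad, forces in N, time in s.
With the tool pointing down it reaches from about 0.35 to 0.975 m from the base axis. Payload 7.1 kg.
Tool frame: the origin (TCP) lies midway between the tips of the shut fingers; the grasp point (between the pads) lies 19 mm behind it; z points along the fingers, y is the line along which they close (so a half turn about z gives the same grasp; the last joint's range is limited). The gripper opens to 88 mm and grips with 3 to 60 N. Pads are 20 mm wide; open, the fingers measure 115 mm over their backs; the gripper's body (75 mm by 178 mm) begins 61 mm behind the grasp point.
Start: joints at [1.119, 0.423, 1.63, -0, 1.089, -0.019], TCP at [0.262, 0.567, 0.195] pointing down, gripper open.
Joint ranges: [-3, 3], [-0.9, 2.11], [0.09, 2.58], [-1.31, 4.45], [0.11, 2.69], [-2.54, 2.54]. Speed limits (rad/s): [2.39, 2.39, 3.01, 3.14, 3.14, 3.14].

INTERFACE

Orientations are given as a unit quaternion [w, x, y, z].
In Python, from station import move_pose, movel, movej, command_gripper, wait, inverse_kinematics, read_camera, camera_info, MotionError, job_done, get_time, get_joint_pos, get_qvel, get_effort, get_tcp_pos, get_ee_rot, get_ft_force, get_ft_torque, get_grip_width, get_finger_force gives the robot as it stands. Calls block until the motion is done:
- move_pose(position, orientation): joint-space move of the TCP to a pose.
- movel(position, frame=None, v=0.15, until_force=None): straight line of the TCP; frame=None keeps the orientation; v is the mean speed in m/s. With until_force (N) it stops when the force on the tool has changed by that much, and returns True; else False.
- movej(angles): joint-space move.
- command_gripper(opening): opening from 0.0 (shut) to 1.0 (fully open); the grip force is fixed at half the most; returns when the fingers have stopped.
- wait(seconds).
- inverse_kinematics(position, orientation): joint angles nearest the present ones, or None.
- read_camera(name): name is "scene" or "top"; returns the picture (420x560x3 uint8, red, green, blue); there is no depth.
- camera_info(name): a dict with "intrinsics" (3x3 intrinsics, pixels), "T" (4x4, takes a point from camera to world coordinates). Camera axes: x right, y up, looking along -z (the intrinsics and any distortion apply to the point x, -y, -z); pixel columns grow to the right and rows downward; lengths in m; the calibration is good to about 2 mm. A picture is of the moment at which its call begins. camera_info takes no time and is no camera call.
A pose or a line that the arm cannot do raises MotionError and nothing moves.
- job_done(): hands the job in; it is judged then, once.
Readings, each from a call of its own:
- get_time(): time.
- get_joint_pos(): joint angles.
- get_qvel(): joint speeds.
- get_effort(): joint torques, N m.
- get_tcp_pos(): TCP position.
- get_ee_rot(): TCP orientation.
- get_ft_force(): force on the tool from outside, world axes, zero at the start.
- get_ft_torque(): the same for the moment, N m.
- get_grip_width(): opening from 0.0 (shut) to 1.0 (fully open).
- get_finger_force(): force on a finger pad.
Only numpy, scipy, OpenCV 4.12 (cv2) and the standard library are available. Lean on these libraries where they do the work, as an engineer would, in place of code of your own. Each camera call takes 0.05 s, during which the arm holds its last target. There are 200 camera calls.

TASK

Wind up the clockwork kitchen timer. Its key sits under a sprung wire guard: with the end of the wooden stick, push the spring catch through the round hole in the timer's front so that the guard flies open (do not press the catch with the fingers), lay the stick back down flat on the worktop, then wind the key clockwise until it comes up against its stop (this takes several partial turns) and let go. Leave the other kitchen things where they stand.

Things in the scene. Friction and masses are not known exactly. Their poses are not given: they have to be found in the camera images.
- timer: White clockwork timer fixed to the worktop: 150 mm wide (y), 123 mm deep (x), 85 mm high in front, 171 mm behind. Its top is a face sloping up to the rear at 35 degrees. Origin on the worktop, 65 mm behind the upright front panel, mid-width; x runs from front to rear, z up. The front faces the robot, turned up to 0.3 rad either way.
- hole (a point): Centre of the round 34 mm hole in the timer's front panel, on the panel's outer surface, 45 mm above the worktop. Axes as the timer's: x points level into the hole. The panel is 12 mm thick; the catch's round push plate (44 mm) lies behind it, 16 mm behind the outer surface.
- guard (a joint): Angle (rad) of the steel wire guard, a cage 124 mm wide, 120 mm long, 68 mm high, hinged on the top rear edge of the sloping face: about 0 latched over the key, 2.2 fully open. Once freed its spring throws it up and back and holds it there; on its way it reaches at most 20 mm in front of the front panel.
- guard_bar_mid (a point): Middle of the guard's bottom bar (6 mm wire), which is caught under the catch's nose while shut.
- key (a joint): Angle (rad) by which the key is wound, clockwise as seen looking at the sloping face: 0 run down, 4.2 at the stop; starts between 0 and 0.7. Turning takes 0.12 N m, rising to about 0.18 N m at the stop. An inner brake holds it where it is let go, but it can be turned back by hand. A pointer goes from lower left (0) over the top to a thick mark at lower right (4.2).
- key_grip (a point): Centre of the key's flat steel wing, 66 mm long, 12 mm thick, 30 mm tall, reaching from 28 to 58 mm above the sloping face (this point: 43 mm). z: out of the face along the turning axis, 35 degrees from vertical, leaning towards the timer's front; x: along the wing to the end over the white pointer; y: through its thickness. Winding turns it by a negative angle about z.
- stick: Loose square stick of pale wood, 180 mm long, 20 x 20 mm, both ends alike and narrowed to 15 x 15 mm over the last 10 mm; 50 g. Origin at the middle of its underside, x along its length. It lies flat on the worktop to the left or right of the timer, its x roughly ahead of the robot.
- stick_mid (a point): Centre of the stick, 10 mm above the worktop when it lies.
- catch: Brass spring catch in the timer: push plate behind the hole, stem, nose over the guard's bottom bar. Only the stick may press it. It slides along the timer's x, 14 mm to its stop; its spring pushes back with 3 N at rest, about 7 N at the stop. The guard is let go when it is pressed by 7 to 10 mm; it returns by itself. Origin: at rest, that of the timer.
- spoon: Steel spoon, 194 mm long, lying on the side of the timer where the stick is not. Bystander.
- salt: Salt shaker, 43 mm wide, 105 mm tall, at the left. Origin at its underside. Bystander.
- bowl: Small steel bowl, 80 mm wide, 34 mm high, at the left. Bystander.
- orange_jar: Round orange jar with a pink lid, 77 mm wide, 65 mm high, at the right. Bystander.
- tumbler: Steel tumbler, 71 mm wide, 104 mm tall, at the left. Bystander.
There are look-alikes about, which are no part of the job. There is more than one size of the stick; the one meant has the size given above.

How it is judged:
On the way, in this order (a step that is already met when the one before it is completed fails the run):
1. the guard, let go by the catch, stands open (value of joint guard above 1.7 rad), for 0.2 s.
2. the stick lies flat on the worktop, let go (height (world z) of stick_mid between 0 and 0.02 m and contact force between the fingers and stick below 0.1 N and linear speed of stick below 0.03 m/s), for 0.2 s.
3. the key is wound up to its stop (value of joint key above 3.95 rad), for 0.2 s.
At the end, for the whole second after the job is handed in: The guard stands open (over 1.7 rad), the key is wound to within 0.25 rad of its stop at 4.2 rad and stays there, and the stick lies at rest flat on the worktop (its centre under 20 mm high) (value of joint guard above 1.7 rad and value of joint key above 3.95 rad and height (world z) of stick_mid between 0 and 0.02 m and linear speed of stick below 0.03 m/s); the robot touches nothing.
It fails at once if the catch pressed by the fingers instead of the stick (contact force between the fingers and catch above 0.5 N).
It fails at once if a bystander moved by more than 40 mm (distance of any of spoon, salt, bowl, orange_jar, tumbler from where it was at the start of the episode above 0.04 m).
It also fails if it takes over 72 s, if anything falls off the work surface, if the arm or the gripper's body presses on something with over 40 N, if the wrist force passes 120 N, or if a joint passes its speed limit or range.

## Working session

There is one attempt and no reset: what is moved stays moved. The work goes in short steps, each a Python script; the robot and the scene stay as the last script left them, time stands still between calls to the robot, and variables do not carry over. Pictures are saved under pics/ and viewed, at most 10 in all, crops included, and the job is handed in when it is done.

```bash
mkdir -p pics; ls; python3 - <<'E'
from station import *
import cv2,numpy as np
for n in("scene","top"):
    cv2.imwrite(f"pics/{n}0.png",cv2.resize(read_camera(n)[:,:,::-1],(800,600),interpolation=cv2.INTER_CUBIC))
    cv2.imwrite(f"{n}0_raw.png",read_camera(n)[:,:,::-1])
    print(n,camera_info(n))
print(get_time(),get_ee_rot())
E
```

```text
pics
scene {'intrinsics': array([[450.2224346 ,   0.        , 280.876613  ],
       [  0.        , 450.2224346 , 212.65534402],
       [  0.        ,   0.        ,   1.        ]]), 'T': array([[-0.53761965,  0.36776801, -0.75875675, -0.28382412],
       [-0.84317509, -0.22961059,  0.48614271,  0.83829206],
       [ 0.00456916,  0.90112467,  0.43353599,  0.63102902],
       [ 0.        ,  0.        ,  0.        ,  1.        ]])}
top {'intrinsics': array([[403.77505369,   0.        , 282.62249776],
       [  0.        , 403.77505369, 208.91657988],
       [  0.        ,   0.        ,   1.        ]]), 'T': array([[-0.02351008,  0.9815744 , -0.18962851,  0.39930194],
       [-0.99955732, -0.02653884, -0.01344828,  0.28011357],
       [-0.01823301,  0.18922839,  0.98176381,  1.19834928],
       [ 0.        ,  0.        ,  0.        ,  1.        ]])}
0.2 [-1.10552878e-04  2.14710744e-01  9.76677575e-01 -4.44571247e-04]
```

View pics/scene0.png

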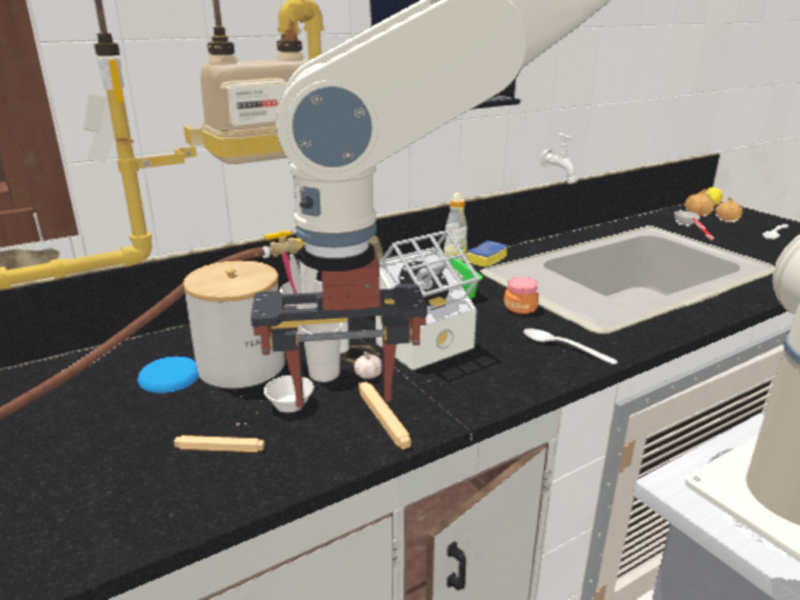

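View pics/top0.png

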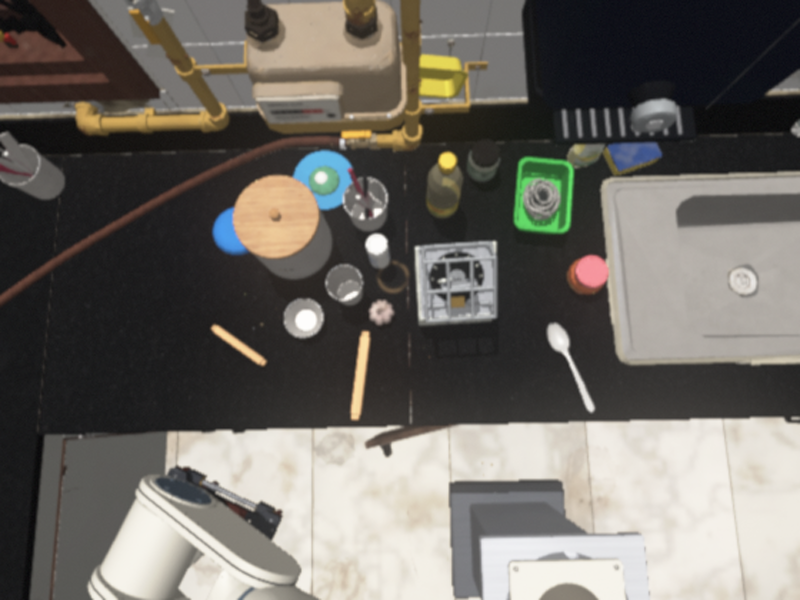

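The stick is seen at (360,375) in the top view and (385,415) in the scene view. The other stick, at (238,345), is shorter. The timer is at (457,283) in the top view, and its hole at (445,338) in the scene view.

```bash
cat > h.py <<'E'
from station import *
import cv2,numpy as np
from scipy.spatial.transform import Rotation as R
def ray(n,uv):
    c=camera_info(n);K,T=c["intrinsics"],c["T"]
    d=np.linalg.inv(K)@np.array([uv[0],uv[1],1.]);d=T[:3,:3]@np.array([d[0],-d[1],-d[2]])
    return T[:3,3],d
def onz(n,uv,z):
    o,d=ray(n,uv);return o+d*(z-o[2])/d[2]
def proj(n,p):
    c=camera_info(n);T=c["T"];q=T[:3,:3].T@(np.asarray(p)-T[:3,3]);q=c["intrinsics"]@np.array([q[0],-q[1],-q[2]]);return q[:2]/q[2]
def quat(Rm):
    q=R.from_matrix(Rm).as_quat();return np.roll(q,1)
E
python3 - <<'E'
from h import *
t=cv2.imread("top0_raw.png");s=cv2.imread("scene0_raw.png")
hsv=cv2.cvtColor(t,cv2.COLOR_BGR2HSV)
m=cv2.inRange(hsv,(8,70,120),(28,255,255));m[:220]=0;m[295:]=0
for c in cv2.findContours(m,0,2)[0]:
    if cv2.contourArea(c)<80: continue
    r=cv2.minAreaRect(c);b=cv2.boxPoints(r);w=np.array([onz("top",p,.02) for p in b])
    ms=w.mean(0);e=w[1]-w[0],w[2]-w[1];L=max(e,key=np.linalg.norm)
    print("stick",r,ms,[np.linalg.norm(x) for x in e],np.arctan2(L[1],L[0]))
a=cv2.resize(s[165:265,255:355],(600,600),interpolation=cv2.INTER_CUBIC)
cv2.imwrite("pics/s1.png",a)
a=cv2.resize(t[160:235,280:360],(640,600),interpolation=cv2.INTER_CUBIC)
cv2.imwrite("pics/t1.png",a)
E
```

```text
stick ((251.67694091796875, 262.0846252441406), (8.062257766723633, 62.76157760620117), 7.125016689300537) [0.47347031 0.38959913 0.02      ] [np.float64(0.18076790687957495), np.float64(0.023825611188877306)] -0.13272999484362652
stick ((166.560791015625, 241.11485290527344), (45.45282745361328, 6.509868144989014), 35.53767776489258) [0.53995238 0.64041937 0.02      ] [np.float64(0.018866600888364126), np.float64(0.13818365387078663)] -2.197790803518113
```

View pics/s1.png

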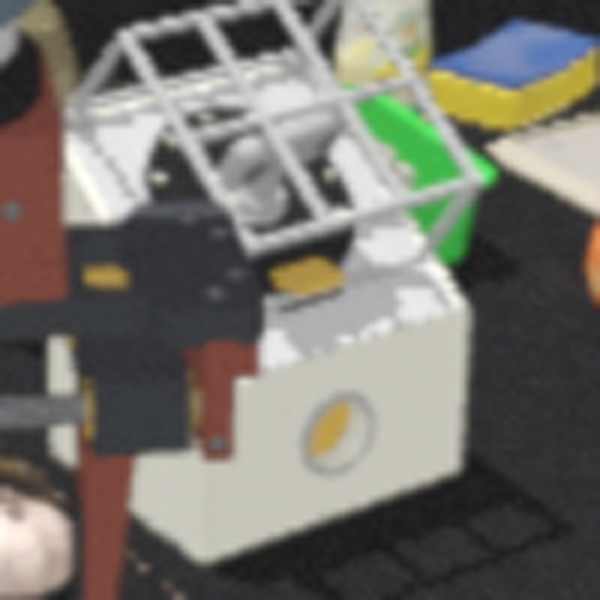

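View pics/t1.png

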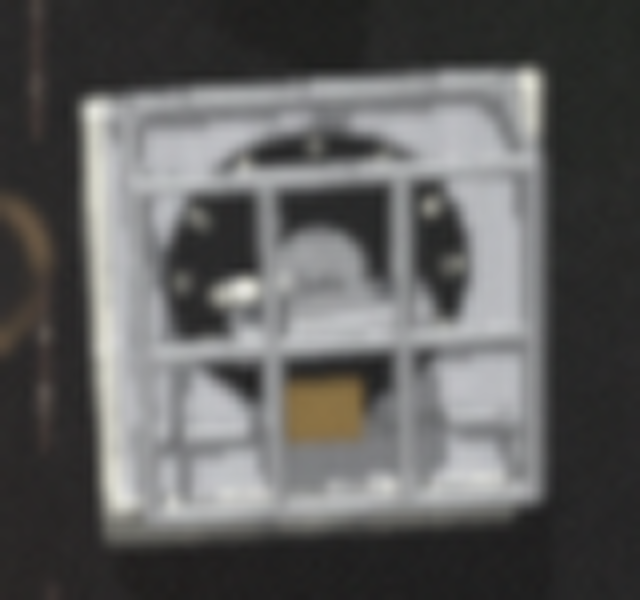

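```bash
python3 - <<'E'
from h import *
S=lambda u,v:np.array([u/6+255-.42,v/6+165-.42])
T=lambda u,v:np.array([u/8+280-.44,v/8+160-.44])
h=onz("scene",S(340,432),.045);print("hole",h)
l=onz("scene",S(205,563),0);r=onz("scene",S(466,469),0)
def yaw(l,r): d=l-r; return np.arctan2(-d[0],d[1]),np.linalg.norm(d[:2])
print("bottom",l,r,(l+r)/2,yaw(l,r))
for a,b,z in(((105,515),(540,498),.085),((85,100),(540,70),.171),((105,545),(515,520),0)):
    l=onz("top",T(*a),z);r=onz("top",T(*b),z);print(z,l,r,(l+r)/2,yaw(l,r))
print(proj("top",h)*8-np.array([280,160])*8)
E
```

```text
hole [0.57241518 0.19171891 0.045     ]
bottom [0.57188164 0.26434656 0.        ] [0.57696508 0.11289929 0.        ] [0.57442336 0.18862293 0.        ] (np.float64(0.0335531661499981), np.float64(0.1515325578161086))
0.085 [0.57096866 0.26832499 0.085     ] [0.57296315 0.11691648 0.085     ] [0.57196591 0.19262074 0.085     ] (np.float64(0.013172134555925358), np.float64(0.15142165399745872))
0.171 [0.69615228 0.27191956 0.171     ] [0.70207859 0.1218714  0.171     ] [0.69911543 0.19689548 0.171     ] (np.float64(0.03947548098795692), np.float64(0.150165148029103))
0 [0.57272362 0.26774552 0.        ] [0.57814812 0.11422514 0.        ] [0.57543587 0.19098533 0.        ] (np.float64(0.03531939485823241), np.float64(0.15361619326780923))
[313.24850688 518.9277312 ]
```

Timer: yaw ≈ 0.036, hole at (0.573, 0.191, 0.045). The 181 mm stick is centred at (0.4735, 0.390) with yaw −0.133. Next I grasp it 35 mm behind its middle and bring it in front of the hole.

```bash
cat >> h.py <<'E'
TY=0.036; HOLE=np.array([.573,.1913,.045]); X=np.array([np.cos(TY),np.sin(TY),0])
def down(yaw):  # tool down, tool x along -yaw dir or +yaw (whichever keeps q6 small)
    c,s=np.cos(yaw),np.sin(yaw)
    return np.array([[-c,s,0],[-s,-c,0],[0,0,-1]]).T.T if False else np.column_stack([[-c,-s,0],[-s,c,0],[0,0,-1]])
def shot(n,f,box=None,k=1):
    im=read_camera(n)[:,:,::-1]
    if box: im=im[box[1]:box[3],box[0]:box[2]]
    cv2.imwrite("pics/"+f,cv2.resize(im,None,fx=k,fy=k,interpolation=cv2.INTER_CUBIC))
E
python3 - <<'E'
from h import *
a=-0.1327;d=np.array([np.cos(a),np.sin(a),0]);c=np.array([.4735,.3896,0])
g=c-.035*d; q=quat(down(a))
print(inverse_kinematics(g+[0,0,.12],q))
move_pose(g+[0,0,.12],q); movel(g+[0,0,.0045],v=.12)
command_gripper(0.0); print(get_grip_width()*88,get_finger_force())
movel(g+[0,0,.13],v=.15)
p=HOLE-X*.155; p[2]=.13; move_pose(p,quat(down(TY)))
p[2]=.0395; movel(p,v=.12)
print(get_time(),get_tcp_pos(),get_joint_pos())
shot("scene","s2.png",(200,150,400,300),4)
cv2.imwrite("top2.png",read_camera("top")[:,:,::-1])
E
```

```text
[ 7.11763407e-01  4.67549098e-01  1.76204659e+00 -4.44089210e-16
  9.11996970e-01 -7.26332919e-01]
0.4432717830132591 0.0
6.3917 [0.41851367 0.18613551 0.03981473] [ 3.92497594e-01  4.50202685e-01  2.08508602e+00  4.18549335e-06
  6.05630903e-01 -1.21473415e+00]
```

View pics/s2.png

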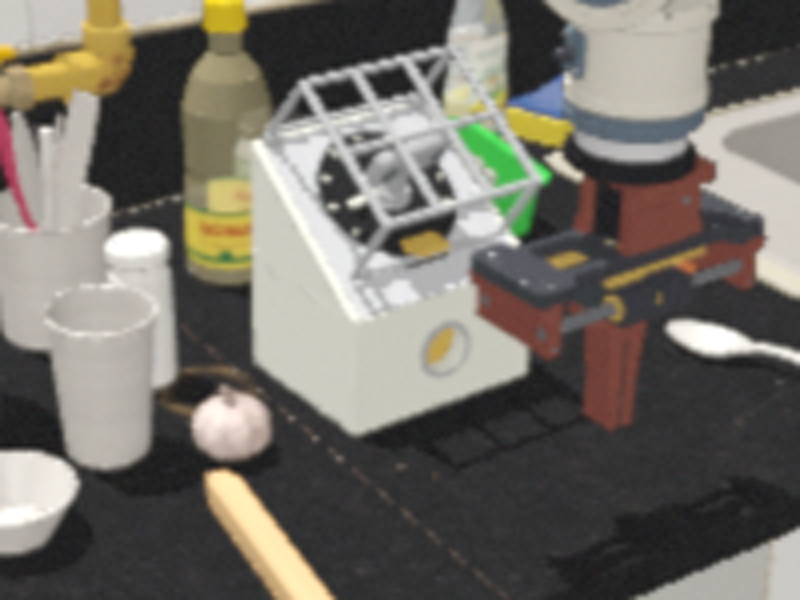

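The grip missed: the fingers are fully shut, and the stick is still on the worktop with its far end at (220,480) in the crop. I'll locate it again.

```bash
cat >> h.py <<'E'
def stick(z=.02,t=None):
    t=read_camera("top")[:,:,::-1] if t is None else t
    m=cv2.inRange(cv2.cvtColor(np.ascontiguousarray(t),cv2.COLOR_BGR2HSV),(8,70,120),(28,255,255));m[:205]=0;m[295:]=0;m[:,:200]=0
    for c in cv2.findContours(m,0,2)[0]:
        if cv2.contourArea(c)<80: continue
        b=cv2.boxPoints(cv2.minAreaRect(c));w=np.array([onz("top",p,z) for p in b])
        e=w[1]-w[0],w[2]-w[1];L=max(e,key=np.linalg.norm);L=L*np.sign(L[0])
        print("stick",w.mean(0),np.linalg.norm(L),np.arctan2(L[1],L[0]))
E
python3 - <<'E'
from h import *
t=cv2.imread("top2.png");stick(t=t)
cv2.imwrite("pics/t2.png",cv2.resize(t[180:310,210:340],(600,600)))
E
```

```text
stick [0.47347031 0.38959913 0.02      ] 0.18076790687957495 -0.13272999484362652
```

View pics/t2.png

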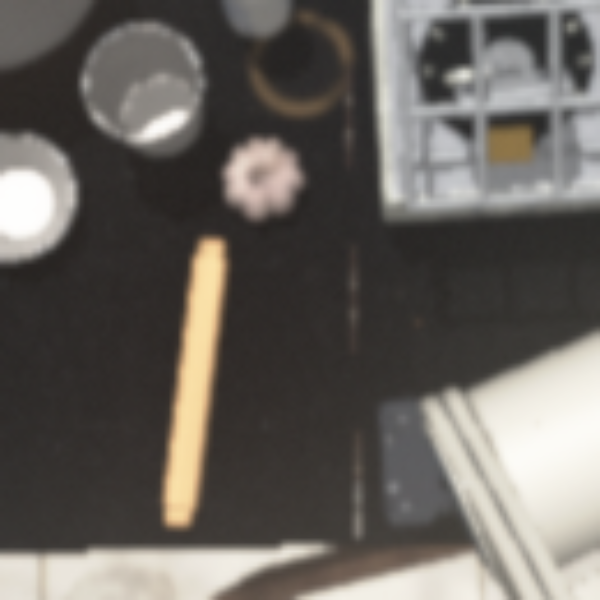

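```bash
python3 - <<'E'
from h import *
o=np.array([200,150])
for p in ((.4735,.3896,.02),(.563,.378,.02),get_tcp_pos(),(.4185,.186,0.04)): print((proj("scene",p)-o)*4)
print(get_grip_width(),get_ft_force())
command_gripper(1.0);print(get_grip_width())
a=-0.1327;d=np.array([np.cos(a),np.sin(a),0]);g=np.array([.4735,.3896,0])-.035*d
p=get_tcp_pos();movel([p[0],p[1],.13])
move_pose(g+[0,0,.12],quat(down(a)));print(get_tcp_pos()-g)
print(movel(g+[0,0,.0045],v=.12),get_tcp_pos()-g,get_ft_force())
shot("scene","s3.png",(160,180,360,330),4)
E
```

```text
[269.66952043 538.49859663]
[212.13831724 463.13984233]
[599.44228903 452.89295152]
[599.78995696 453.34218905]
0.005747737859782709 [-0.19479679  0.54704634 -0.80384048]
0.9964683357548607
[-0.00074525 -0.00130065  0.11895856]
False [0.00052038 0.00038338 0.00522442] [ 0.0585123  -0.68330169  0.21570614]
```

View pics/s3.png

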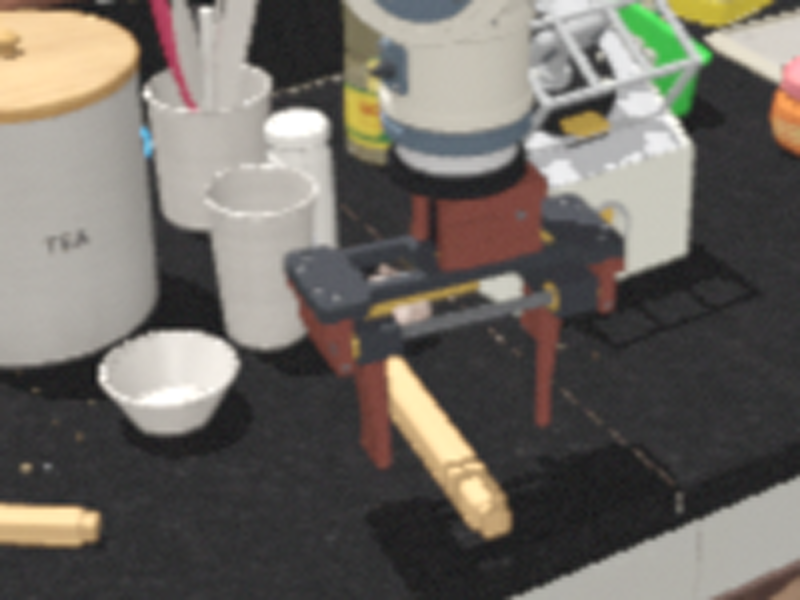

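The fingertips look about 15–20 mm higher than the TCP reading (mid-tips at (461,445) in the crop), so they closed above the stick. I'll probe gently downwards to find the worktop.

```bash
python3 - <<'E'
from h import *
o=np.array([160,180])
p=get_tcp_pos();Rm=R.from_quat(np.roll(get_ee_rot(),-1)).as_matrix()
print(p,[((proj("scene",p+s*.044*Rm[:,1])-o)*4).round() for s in(-1,1)])
print(movel([p[0],p[1],-.022],v=.02,until_force=3),get_tcp_pos(),get_ft_force(),get_time())
print([((proj("scene",get_tcp_pos()+s*.044*Rm[:,1])-o)*4).round() for s in(-1,1)])
shot("scene","s4.png",(160,180,360,330),4)
E
```

```text
[0.43937585 0.39466731 0.00535377] [array([522., 453.]), array([382., 491.])]
False [ 0.439488    0.39473308 -0.02182868] [-0.10840986 -0.69443385  0.45299472] 12.1
[array([521., 490.]), array([383., 529.])]
```

View pics/s4.png

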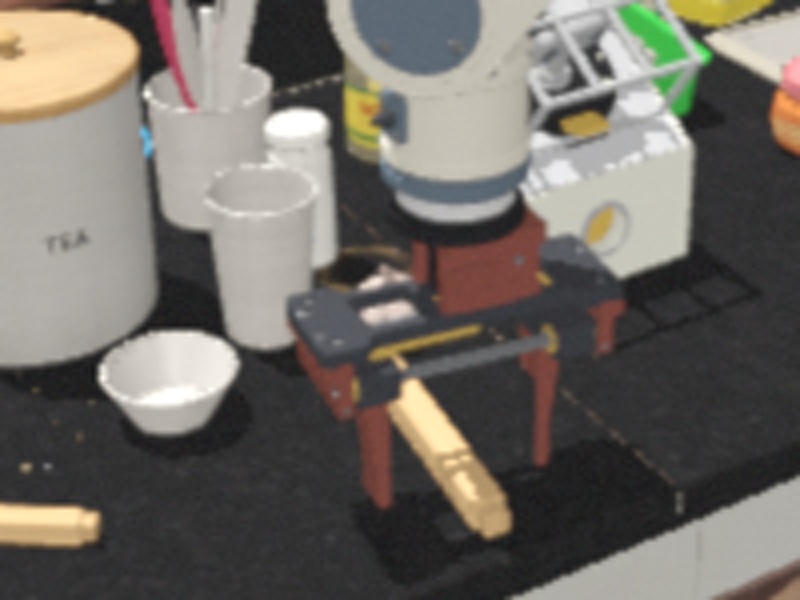

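Still no contact. I'll keep probing down.

```bash
python3 - <<'E'
from h import *
p=get_tcp_pos()
print(movel([p[0],p[1],-.04],v=.015,until_force=3),get_tcp_pos(),get_ft_force(),get_time())
E
```

```text
True [ 0.43945358  0.39472428 -0.02687282] [ 0.2523038  -0.32159434  5.34149834] 12.7
```

Worktop contact comes at TCP z = −0.0266, so the fingers are effectively about 26 mm shorter than reported. I'll apply that offset and grasp.

```bash
python3 - <<'E'
from h import *
p=get_tcp_pos();movel([p[0],p[1],-.0235],v=.03)
command_gripper(0.0); print(get_grip_width()*88,get_finger_force(),get_tcp_pos())
movel([p[0],p[1],.10],v=.15); print(get_grip_width()*88)
p=HOLE-X*.155; p[2]=.10; move_pose(p,quat(down(TY)))
p[2]=.0115; movel(p,v=.12)
print(get_time(),get_tcp_pos(),get_grip_width()*88)
shot("scene","s5.png",(240,160,400,280),5)
stick(z=.055)
E
```

```text
19.867101348068424 29.999817609786987 [ 0.43947526  0.39476636 -0.02348241]
19.725700294349743
16.7333 [0.41848017 0.18616274 0.01178443] 19.75525393578481
stick [0.5067251  0.18906144 0.055     ] 0.07061808453444852 0.03314408327355255
```

View pics/s5.png

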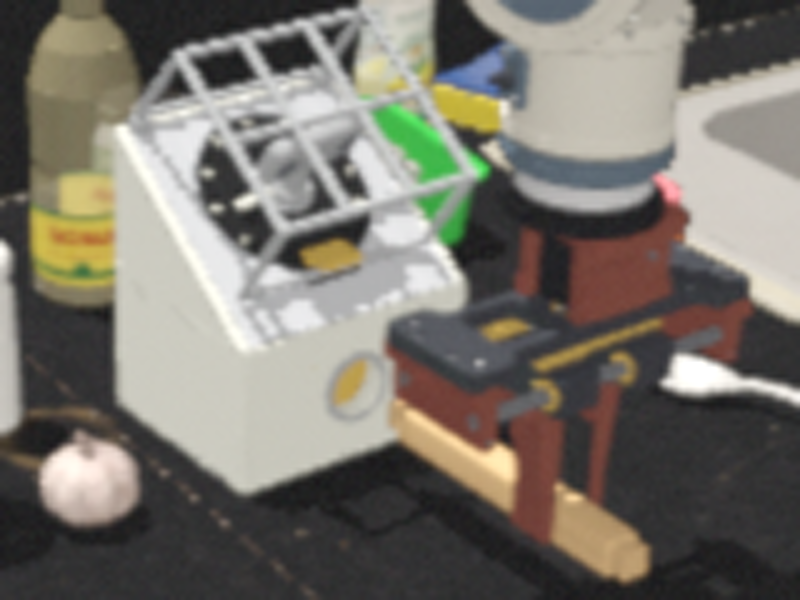

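```bash
python3 - <<'E'
from h import *
for s in(.0,):
  for dz in(-.01,0,.01): print(((proj("scene",HOLE-X*.21+[0,0,dz])-[240,160])*5).round())
E
```

```text
[629. 577.]
[631. 559.]
[633. 541.]
```

The stick's rear end is at (630,560), exactly as predicted, so height and line are right. Now I push.

```bash
python3 - <<'E'
from h import *
p0=get_tcp_pos()
f0=get_ft_force()
for d in(.012,.026,.0275):
    q=HOLE+X*(d-.125);q[2]=.0118
    hit=movel(q,v=.06,until_force=20);print(d,hit,(get_ft_force()-f0).round(1),((get_tcp_pos()-p0)@X).round(4),get_grip_width()*88)
wait(.3)
shot("scene","s6.png",(240,110,400,280),3.5)
print(get_time())
E
```

```text
0.012 False [-0.3 -0.9 -0.9] 0.0409 19.740520961102057
0.026 False [-4.6 -1.1 -1.1] 0.0545 19.512826998694788
0.0275 False [-4.8 -0.7 -2.6] 0.056 19.89276796405732
18.6667
```

View pics/s6.png

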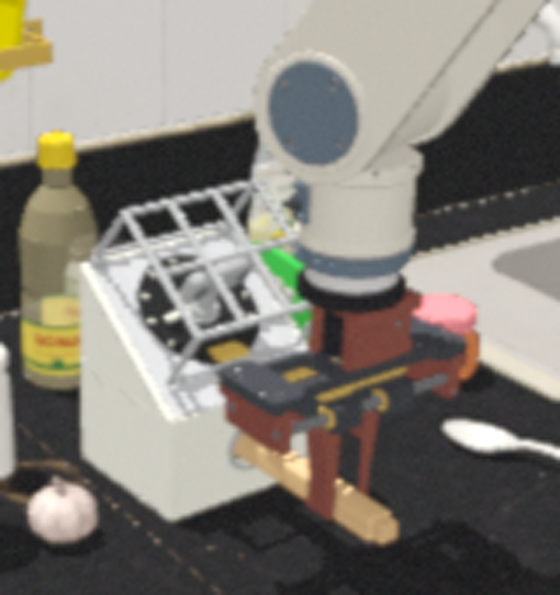

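The stick is in the hole and pressing with 4.8 N, about 6 mm of catch travel, and the guard is still shut. That was my tenth picture, so from here I check numerically. I push on in small steps.

```bash
python3 - <<'E'
from h import *
t0=cv2.imread("top2.png")
def diff():
    t=read_camera("top")[:,:,::-1]
    return np.abs(t[165:225,290:350].astype(int)-t0[165:225,290:350]).mean()
print(diff())
for d in(.029,.0305,.032,.0335):
    q=HOLE+X*(d-.125);q[2]=.0118
    movel(q,v=.03,until_force=20);wait(.1);D=diff();print(d,get_ft_force().round(1),D)
    if D>25: break
wait(.3);D=diff();print(D)
if D>20:
    q=HOLE-X*.165;q[2]=.0118;movel(q,v=.15)
    cv2.imwrite("top3.png",read_camera("top")[:,:,::-1]);cv2.imwrite("scene3.png",read_camera("scene")[:,:,::-1]);print(get_time())
E
```

```text
2.6168518518518518
0.029 [-5.4 -0.6 -0.3] 26.132962962962964
24.931851851851853
20.175
```

The guard opened at 13 mm past first contact (5.4 N, large image change). Now I lay the stick back and measure the key.

```bash
python3 - <<'E'
from h import *
p=get_tcp_pos();movel([p[0],p[1],.10],v=.2)
a=-0.1327;g=np.array([.4395,.3947,0])
move_pose(g+[0,0,.06],quat(down(a)));movel(g+[0,0,-.0233],v=.1)
command_gripper(1.0);wait(.1);movel(g+[0,0,.09],v=.2)
cv2.imwrite("top4.png",read_camera("top")[:,:,::-1]);cv2.imwrite("scene4.png",read_camera("scene")[:,:,::-1])
print(get_time(),get_grip_width())
# rectify dial face: plane through front top edge, slope 35deg; timer frame
O=HOLE-[0,0,.045]+X*.065
Y=np.array([-X[1],X[0],0]);Z=np.array([0,0,1.]);s=np.deg2rad(35)
U=np.cos(s)*X+np.sin(s)*Z; N=-np.sin(s)*X+np.cos(s)*Z
F=O-.065*X+.085*Z   # front top edge middle
def rect(im,n,h,f):
    src=np.float32([proj(n,F+N*h+U*u-Y*v) for u,v in((0,-.075),(0,.075),(.15,.075),(.15,-.075))])
    dst=np.float32([(0,600),(600,600),(600,0),(0,0)])
    cv2.imwrite(f,cv2.warpPerspective(im,cv2.getPerspectiveTransform(src,dst),(600,600)))
for n in("top","scene"):
    im=cv2.imread(n+"4.png")
    for h in(0,.058): rect(im,n,h,f"{n}_r{int(h*1000)}.png")
im=cv2.imread("top_r0.png");hsv=cv2.cvtColor(im,cv2.COLOR_BGR2HSV)
d=(hsv[...,2]<70).astype(np.uint8)
ys,xs=np.nonzero(d);print("dark",xs.min(),xs.max(),ys.min(),ys.max(),d.sum())
c=max(cv2.findContours(cv2.morphologyEx(d,cv2.MORPH_CLOSE,np.ones((9,9))),0,2)[0],key=cv2.contourArea)
print("dial circle px (4px/mm)",cv2.minEnclosingCircle(c))
# coarse ascii of rectified dial brightness
for n in("top_r0","top_r58"):
    g=cv2.resize(cv2.imread(n+".png",0),(50,30),interpolation=cv2.INTER_AREA)
    print(n);print("\n".join("".join(" .:-=+*#%@"[min(9,v//26)] for v in r) for r in g))
E
```

```text
24.6667 1.001444973049331
dark 105 488 63 470 61621
dial circle px (4px/mm) ((292.858154296875, 269.20697021484375), 209.52536010742188)
top_r0
%#####%#*+*#%%%%%%%%%%%%##%%%%%%%%%%###%%%%#**###+
##*+++**++*############***################**+++*#+
##*++*##*+*######**+++======++***##########*+++*#+
########*+*###**+=-:::::--::::--++*##############+
%#######*+*#*+====:....:::....:---=+**###########+
%#######*+*+=-::--:...........:--:::-+*##########+
%#######*==-:...::..................:-=*#########+
########*=--:.......................::-+*#####*##+
########+-:-:.......................:-:-=++++++++=
#######*=:...........:-----::........:..:=+++++++=
#######+-:.........:-=++++++=::.........:=******#+
######*+-:........:-++******+=:.......:::=*######+
######*=--::::-====+**++**+*+=-::::::::-==*######+
######*+-:::-+*#%#****++**++++=---==-:::-=*######+
#######+-:.:-=+**++++++*******++===+=-:.:=*######+
%%#####*=:...:-=====+****************=::-+#######+
%%#####*+-:-::-+****###########******+==+*#######+
%#######*+==-:-+###********++++++====+###########+
#########*+-:::=+++=====------:::::::=
[... 1411 characters left out ...]
*=-:::-======-:::--==++##########+:..
##############*+=::-=======--=====++##########+:..
###############+=---=======--=====++*#########+:..
###############*+==================+*#########+:..
%##############*+==================+*#########+:..
%##############*++=========+++++++++*#########+:..
%%##########%###*+++++++++++***###**##########+:..
#######%########**+*##**#****################*=:..
++++++++++++++++===+++++++==++++++++++++++===-:...
===============---=======---==============--:.....
::::::::::::::::::::::::::::::::::::::::::::......
..................................................
..................................................
..................................................
```

The stick is laid down. The dial reads fairly symmetric, and the wing lies nearly across the timer. Next I hold the gripper tilted and clear, re-measure the key in both views, check which way the 26 mm finger offset acts, and check reach for the turns.

```bash
cat >> h.py <<'E'
O=HOLE-[0,0,.045]+X*.065
Y=np.array([-X[1],X[0],0]);Z=np.array([0,0,1.]);sl=np.deg2rad(35)
U=np.cos(sl)*X+np.sin(sl)*Z; N=-np.sin(sl)*X+np.cos(sl)*Z
F=O-.065*X+.085*Z
def tilt(phi): # tool z=-N ; tool y = cos(phi) U + sin(phi) * N x U(=Y?) rotated about N
    y=R.from_rotvec(phi*N).apply(U); return np.column_stack([np.cross(y,-N),y,-N])
def rect(im,n,h):
    src=np.float32([proj(n,F+N*h+U*u-Y*v) for u,v in((0,-.075),(0,.075),(.15,.075),(.15,-.075))])
    return cv2.warpPerspective(im,cv2.getPerspectiveTransform(src,np.float32([(0,600),(600,600),(600,0),(0,0)])),(600,600))
E
python3 - <<'E'
from h import *
G=F+U*.088
for sgn in(0,1):
  print([ (round(float(ph),1), None if (q:=inverse_kinematics(G+N*.02,quat(tilt(ph)))) is None else q.round(1).tolist()) for ph in np.arange(-3.2,3.2,.4)] if sgn==0 else "")
command_gripper(0.)
p=get_tcp_pos();movel([p[0],p[1],.2],v=.25)
P=np.array([.40,.0,.20])
move_pose(P,quat(tilt(np.pi/2) if inverse_kinematics(P,quat(tilt(np.pi/2))) is not None else tilt(-np.pi/2)))
print(get_time(),get_joint_pos().round(2))
ims={n:np.ascontiguousarray(read_camera(n)[:,:,::-1]) for n in("top","scene")}
t=get_tcp_pos()
for n,im in ims.items():
    cv2.imwrite(n+"5.png",im);print(n,"tcp",proj(n,t),"A",proj(n,t+N*.0265),"B",proj(n,t+[0,0,.0265]),"up",proj(n,t+N*.0765))
    m=cv2.inRange(cv2.cvtColor(im,cv2.COLOR_BGR2HSV),(0,70,30),(12,255,190))
    u,v=proj(n,t).astype(int);
    sub=m[max(v-45,0):v+20,u-35:u+35];print("origin",u-35,max(v-45,0))
    print("\n".join("".join("#" if x else "." for x in r) for r in sub[::2]))
E
```

```text
[(-3.2, [0.4, 0.4, 2.0, -0.9, 0.3, -1.9]), (-2.8, [0.4, 0.4, 2.0, -0.9, 0.3, -2.3]), (-2.4, None), (-2.0, None), (-1.6, None), (-1.2, [0.4, 0.4, 2.0, -0.9, 0.3, 2.3]), (-0.8, [0.4, 0.4, 2.0, -0.9, 0.3, 1.9]), (-0.4, [0.4, 0.4, 2.0, -0.9, 0.3, 1.5]), (-0.0, [0.4, 0.4, 2.0, -0.9, 0.3, 1.1]), (0.4, [0.4, 0.4, 2.0, -0.9, 0.3, 0.7]), (0.8, [0.4, 0.4, 2.0, -0.9, 0.3, 0.3]), (1.2, [0.4, 0.4, 2.0, -0.9, 0.3, -0.1]), (1.6, [0.4, 0.4, 2.0, -0.9, 0.3, -0.5]), (2.0, [0.4, 0.4, 2.0, -0.9, 0.3, -0.9]), (2.4, [0.4, 0.4, 2.0, -0.9, 0.3, -1.3]), (2.8, [0.4, 0.4, 2.0, -0.9, 0.3, -1.7])]

28.0833 [-0.09 -0.16  2.49  0.36  0.21 -2.03]
top tcp [405.73449294 283.3439501 ] A [409.07838726 289.80924358] B [408.89903932 283.25095249] up [415.87375804 302.94783651]
origin 370 238
......................................................................
......................................................................
......................................................................
......................................................................
...................................................
[... 3794 characters left out ...]
.............................................................
......................................................................
......................................................................
......................................................................
......................................................................
......................................................................
......................................................................
......................................................................
......................................................................
......................................................................
```

The tips match the tool-axis hypothesis in both views: the true tips sit 26.5 mm behind the reported TCP along the tool axis. Reach allows one continuous winding turn, with q6 going from about −2 to +1.7. Now I refine the key axis and wing angle.

```bash
python3 - <<'E'
from h import *
from scipy.optimize import least_squares
r={}
for n in("top","scene"):
    im=cv2.imread(n+"5.png");g=cv2.GaussianBlur(rect(im,n,0)[...,1],(9,9),0).astype(float)
    pts=[]
    for a in np.deg2rad(np.arange(-20,201,5)):
        rr=np.arange(150,250);x=(298+rr*np.cos(a)).astype(int).clip(0,599);y=(250-rr*np.sin(a)).astype(int).clip(0,599)
        d=np.gradient(g[y,x]);k=d.argmax()
        if d[k]>2: pts.append((x[k],y[k]))
    pts=np.array(pts,float)
    s=least_squares(lambda c:np.hypot(pts[:,0]-c[0],pts[:,1]-c[1])-c[2],(298,250,195),loss="soft_l1",f_scale=4)
    print(n,"dial u,v mm",(600-s.x[1])/4,(s.x[0]-300)/4,"r",s.x[2]/4,len(pts))
    r[n]=rect(im,n,.058)
mn=np.minimum(r["top"],r["scene"])[...,1]
for k,g in(("top",r["top"][...,1]),("scene",r["scene"][...,1]),("min",mn)):
    s=cv2.resize(g[140:400,100:500],(80,26),interpolation=cv2.INTER_AREA);print(k,"cols 5px from 100, rows 10px from 140")
    print("\n".join("%3d "%(140+10*i)+"".join(" .:-=+*#%@"[min(9,v//26)] for v in q) for i,q in enumerate(s)))
E
```

```text
top dial u,v mm 87.11017687425628 -1.0702447490079834 r 50.95927175750676 45
scene dial u,v mm 86.68987835431261 -0.4472916733222405 r 49.986871449568774 42
top cols 5px from 100, rows 10px from 140
140 ::::........::::::::::-=++*****************+++=-:::..............::::---==+**###
150 --:::..::::---=====--==+******+++**********+++=-::::::::::::::..:::---===++**###
160 --::::::--==+**##*******###**+++++****++++*+++==---:::------:::::::----===+**###
170 :::::::-=+**##%%%%##****##***+++++****++++*++++===------====--:::::::::--=+**###
180 :::.:::-=+***#####***++******+++++***********++++=============--:::.:::-==+**###
190 :.....::-==++++*++++===+++++*******************++++=======++++=-:::..::-=+**####
200 :......:::--==+=========+++***********************+++++******++=-::..:--++**####
210 :.......:::-==++=======+++***************#####********######***+=-::::-=+**#####
220 :::::::::::-=++++++++******################################****++=----=+**######
230 --------:::-=+**###############################***************+++++++++**#######
240 =======-:::-=+*#################***************
[... 5114 characters left out ...]
===++**#####**######
320 +++++++=====-----:::...::---=========--------:::..::::---======++****####*******
330 ++++++===========---:::::-------------:::--=--:::::---=========+++**####**##****
340 *****+++====+++++==--::::::::::::::::::::-==--:::--============+++*#########****
350 ####***+++++++++++==--:::::::::::..:::--====------=============+++*#######******
360 #####***+++++++++++=--::::::......:::-======-----==============+++**####*##*****
370 ####****++++++++*++==-::::.......::::-=======----==============+++***#######****
380 ********+++++++**++=-:::::........:::::---======================+++**########***
390 *******++++++++++=--:::::..........::::::-======================+++**########***
```

Dial centre: u ≈ 87–88 mm, slightly left of centre. The wing's left end dips about 0.1 rad, so the key is at about 0.43. Next I grip the key and check forces.

```bash
cat >> h.py <<'E'
AX=F+U*.088+Y*.0011
PHI0=3.24
E
python3 - <<'E'
from h import *
command_gripper(.6)
q=quat(tilt(PHI0))
move_pose(AX+N*.09,q);print(get_joint_pos().round(2),get_time())
f0=get_ft_force();t0=get_ft_torque()
print(movel(AX+N*.0045,v=.1,until_force=8),(get_tcp_pos()-AX)@N,(get_ft_force()-f0).round(1))
command_gripper(0.);wait(.1)
B=tilt(PHI0)
print(get_grip_width()*88,get_finger_force(),"tool f",(B.T@(get_ft_force()-f0)).round(1),"t",(B.T@(get_ft_torque()-t0)).round(2),(B.T@(get_tcp_pos()-AX)).round(4),get_time())
print("f0",f0,t0)
E
```

```text
[ 0.41  0.22  2.06 -0.66  0.35 -2.3 ] 30.175
False 0.004744425802693462 [0.4 0.5 0.9]
11.92335744339245 29.936411529779434 tool f [-2.   2.2 -4.9] t [-0.57 -0.1  -0.09] [ 0.      0.0007 -0.0045] 31.9917
f0 [-0.68558758 -0.14577869 -0.84999082] [0.07135256 0.36066527 0.02477038]
```

A clean grip: width 11.9 mm and only a few newtons. Now I wind by turning joint 6 in steps.

```bash
python3 - <<'E'
from h import *
f0=np.array([-.69,-.15,-.85]);t0=np.array([.071,.361,.025])
j=np.array(get_joint_pos());s=j[5];print(j.round(3))
for d in [.3,.6,1.0,1.4,1.8,2.2,2.6,3.0,3.3,3.5]:
    j[5]=s+d;movej(j);B=R.from_quat(np.roll(get_ee_rot(),-1)).as_matrix()
    f=B.T@(get_ft_force()-f0);t=B.T@(get_ft_torque()-t0)
    print(d,f.round(1),t.round(2),round(get_grip_width()*88,2),round(get_time(),1))
    if np.abs(f).max()>30 or abs(t[2])>.9: print("stop");break
E
```

```text
[ 0.372  0.407  2.01  -0.939  0.237 -2.036]
0.3 [-0.4  2.3 -3.5] [-0.47 -0.07  0.15] 11.88 32.4
0.6 [ 1.4  2.5 -3.6] [-0.63  0.07  0.11] 11.92 32.8
1.0 [ 1.2  3.  -3.7] [-0.84  0.29  0.14] 12.14 33.2
1.4 [ 2.1  5.1 -3.9] [-0.79  0.57  0.12] 11.88 33.7
1.8 [ 3.9  2.8 -3.8] [-0.63  0.9   0.06] 11.92 34.2
2.2 [ 5.5  2.4 -3.3] [-0.36  1.14  0.11] 11.54 34.6
2.6 [ 6.8 -0.2 -3.5] [0.03 1.23 0.06] 12.19 35.1
3.0 [ 6.8 -1.8 -2.5] [0.47 1.08 0.02] 11.77 35.6
3.3 [ 5.2 -3.7 -1.4] [ 0.65  0.87 -0.01] 11.73 36.0
3.5 [ 4.1 -4.7 -2.3] [ 0.8   0.73 -0.01] 11.77 36.3
```

Winding smoothly. I continue in fine steps until the stop shows as a rise in torque.

```bash
python3 - <<'E'
from h import *
t0=np.array([.071,.361,.025]);s=-2.036
j=np.array(get_joint_pos());e0=get_effort()[5]
for d in np.arange(3.55,4.15,.05):
    j[5]=s+d;movej(j);wait(.05);B=R.from_quat(np.roll(get_ee_rot(),-1)).as_matrix()
    t=(B.T@(get_ft_torque()-t0))[2];print(round(d,2),round(t,2),round(get_effort()[5]-e0,2),round(get_joint_pos()[5]-s,3),round(get_grip_width()*88,2),round(get_time(),1))
    if t>.5 or get_effort()[5]-e0>.6: break
E
```

```text
3.55 -0.17 -0.1 3.546 11.79 36.6
3.6 -0.07 -0.15 3.597 11.76 36.9
3.65 -0.05 -0.18 3.648 11.84 37.2
3.7 -0.03 -0.18 3.698 11.32 37.5
3.75 0.0 -0.18 3.748 11.49 37.8
3.8 -0.41 0.22 3.798 12.31 38.1
3.85 -0.81 0.6 3.848 12.54 38.4
```

The stop is reached at 3.77 rad of turn (0.43 + 3.77 = 4.20, as expected). I relax, release, retract, and check the wing and stick numerically.

```bash
python3 - <<'E'
from h import *
j=np.array(get_joint_pos());j[5]=-2.036+3.775;movej(j);wait(.2)
command_gripper(.6);wait(.1);p=get_tcp_pos();movel(p+N*.1,v=.12)
move_pose(np.array([.40,.0,.20]),quat(tilt(0.)))
print(get_time(),get_ft_force().round(1))
im=np.ascontiguousarray(read_camera("top")[:,:,::-1]);cv2.imwrite("top6.png",im);stick(t=im)
t0=cv2.imread("top2.png");print("guard diff",np.abs(im[165:225,290:350].astype(int)-t0[165:225,290:350]).mean(), "vs opened",np.abs(im[200:225,290:350].astype(int)-cv2.imread("top5.png")[200:225,290:350]).mean())
g=rect(im,"top",.058)[...,1]
s=cv2.resize(g[100:400,100:500],(80,30),interpolation=cv2.INTER_AREA)
print("\n".join("".join(" .:-=+*#%@"[min(9,v//26)] for v in q) for q in s))
E
```

```text
42.3583 [0.3 0.1 0.7]
stick [0.47341711 0.38924173 0.02      ] 0.1807654548080195 -0.13278739480138255
guard diff 28.228425925925926 vs opened 12.889555555555555
:........................::---==========---:::........................:--=++++++
:..............::::::::::--==++++++++++++==--:::......................::-=+*****
.............:::-----::--=++++**********+++==-:::.....................::-=+**##*
::..........::--=====---=+++**************+++=-:::.................::::--=+**###
::::.......::--=++++=====++++++************+++=-::...............::::---==+**###
--:::......::--=++++++=====++++++******++**+++=-:::.............:::---===++**###
--:::......::--=++***++++====+++++***+++++++++=-:::.............:::----===+**###
::::........:--=+*******++++++++++++++++++***+=--::..............::::::--=+**###
::..........::-=++*********++++++++++++++*****++=--::::.............:::--=+**###
:...........::-==+++**************+++++++********++==--:::...........::-=+**####
:...........:::--===+++**************+++++*****####**++=--::::::.....:--+***####
:.............::::---==++++**************++****
[... 791 characters left out ...]
-----------------:::::::--==+++****#################
##########**++==---::::::---===============--:::.::::--=++***###################
############***+++==-::::--=================--:::::---==+++***##################
################***+=-:::--=================--:::--=====++++***#################
##################**+=-:---=================------=======+++++**################
###################*+=---==+++++============-----========+++++***###############
###################*++===+*****+++===========----=======+==++++**###############
####################**+++**###***++======================++++++**###############
#####################************+++=====================++++++**###############
```

The wing now points lower right at the stop, the stick is flat, and the guard is open.

```bash
python3 -c "
from station import *
print(job_done(),get_time())"
```

```text
the job is handed in; nothing more can be done
the job is handed in; nothing more can be done
```

I handed in the job at about 42 s of the 72 s allowed: the stick opened the guard and is lying flat again, and the key is wound to its stop (about 4.2 rad, from torque and top-camera readings). The hand-in call did not report a verdict.

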